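# Stand the recipe board in the rack and hold a spring clip open around its edge

### The job

Take the recipe board off the easel and lower it upright, without dropping it, all the way down into the empty middle slot of the bamboo rack, lengthwise centred in the slot, and let go of it. Then pick up the wooden spring clip by its two handles, squeeze it wide open, and hold it gaping around the board's upright edge on the robot's side, that edge well inside the jaws and the jaws clear of both faces, so that I can slip a shopping list in under it: finish there, still holding the clip open. Leave the other things on the cart and in the rack where they are.

Things in the scene. Friction and masses are not known exactly. Their poses are not given: they have to be found in the camera images.
- board: Recipe board: pale birch panel 150 mm long (x), 8 mm thick (y), 110 mm high (z), 0.07 to 0.12 kg, ruled paper card on its -y face. Origin: centre of its underside (a long edge). Starts on the easel leaning back 0.35 rad (its z leans towards the easel's +y), its top 45 mm free in front and behind. Either face may point either way in the rack.
- easel: Bamboo recipe easel, fixed to the cart, base 140 mm (x) by 115 mm (y), its back 90 mm high. Origin: centre of the underside; its front is -y. The board sits on a sloping ledge behind a 10 mm lip (2.5 mm play) and leans on two slats: draw it out along its own z axis.
- rack: Bamboo rack, fixed, 120 mm along the slots (x) by 190 mm (y). Origin: centre of the underside; its -x end faces the robot. Slots at y = -55, 0 (empty) and +55 mm, each 13 mm wide between pairs of upright round-topped dowels 8 mm thick at x = -35 and +35 mm, reaching 68 mm high. Boards stand on two rails, top at 14 mm. The recipe board overhangs by 15 mm at each end.
- rack_slot (a point): Middle of the empty slot, at the height of the rails (14 mm above the cart), axes of the rack. The seated board's origin belongs here.
- clip: Beech spring clip like a big clothes peg, lying on its side, 28 mm high (z), 116 mm long, 64 g. Origin: on the coil's axis, underside; jaws point to +x, as far as 55 mm; z is the pivot axis. Handles reach x = -60 mm; at x = -46 mm they are 44 mm over the outsides at rest, 20 mm and parallel when squeezed home. Jaws then gape 29 mm at the tips (44 mm outside), 21 mm 15 mm in, 14 mm 30 mm in.
- clip_tip (a point): Point midway between the two jaw tips, 55 mm ahead of the clip's origin, 14 mm above the clip's underside; axes of the clip.
- clip_grip (a point): Point midway between the handles, 46 mm behind the clip's origin, 14 mm above the underside: the place to squeeze; axes of the clip.
- clip_left (a joint): Turn of the clip's +y lever in rad: 0 = jaws shut, 0.25 = stop, handles together, fully open. The two levers turn together. The spring takes about 6 N at the handles to start and 9 N at the stop; squeezing with 20 to 30 N holds it against the stop without harm.
- clip_right (a joint): The same for the clip's -y lever, 0 to 0.25 rad.
- cheese_slate: Dark slate board 100 x 10 x 85 mm standing loose in the rack's slot at y = -55 mm or +55 mm. Leave it.
- trivet: Cork board 100 x 11 x 78 mm standing loose in the other outer slot of the rack. Leave it.
- pot: Small cast aluminium pot, 132 mm across, 75 mm high, its long handle along its +y to 165 mm. Origin: centre of the underside. Loose on the slate: leave it.
- sugar_bowl: White porcelain sugar bowl with lid, 104 mm across (142 mm over the two handles along y), 108 mm high. Origin: centre of the underside. Loose: leave it.
- ramekin: Glass ramekin, 88 mm across, 45 mm high. Origin: centre of the underside. Loose: leave it.
- spatula: Bamboo spatula lying along its x, 280 mm long, 8 mm high. Origin: middle of the underside. Loose: leave it.
- whisk: Flat black silicone whisk lying along its x, 255 mm long, 17 mm high. Origin: where the handle meets the loops, underside. Loose: leave it.
Not all that is in view belongs to the job. Leave any yellow look-alike of the board alone. Of the things that look like the clip, the larger one is meant.

How it is judged:
On the way:
1. the recipe board stands fully down, upright and centred in the empty middle slot of the rack, let go (x of board in the frame of rack_slot between -0.018 and 0.018 m and y of board in the frame of rack_slot between -0.005 and 0.005 m and z of board in the frame of rack_slot between -0.004 and 0.004 m and angle between the x axis of board and the x axis of rack, either way round below 0.12 rad and angle between board's own z axis and vertical below 0.16 rad and linear speed of board below 0.03 m/s and contact force between the fingers and board below 0.2 N), for 0.2 s.
At the end, for the whole second after the job is handed in: Board seated in the middle slot (18 mm along, 5 mm across, 4 mm up; 0.16 rad of upright). Fingers hold the clip, levers beyond 0.17 rad; the board's robot-side edge is 8 to 35 mm inside the tips, within 7 mm of midway, jaws 25 to 98 mm above its underside, in line within 0.35 rad, touching nothing (all of step 1 and value of joint each of clip_left, clip_right above 0.17 rad and contact force between the fingers and clip above 3 N and contact force between clip and board below 0.5 N and contact force between clip and rack below 0.3 N and (x of clip_tip in the frame of board between 0.04 and 0.067 m or x of clip_tip in the frame of board between -0.067 and -0.04 m) and x of clip_tip in the frame of rack below -0.02 m and y of clip_tip in the frame of board between -0.007 and 0.007 m and z of clip_tip in the frame of board between 0.025 and 0.098 m and angle between the x axis of clip and the x axis of board, either way round below 0.35 rad and angle between the z axis of clip and the z axis of board, either way round below 0.35 rad and linear speed of clip below 0.03 m/s); the arm keeps its last pose, push and grip.
It fails at once if the recipe board is dropped (falls freely for more than about 25 mm) (contact force between the fingers and board below 0.05 N and linear speed of board above 0.7 m/s).
It fails at once if a board already in the rack is moved more than 30 mm (distance of any of cheese_slate, trivet from where it was at the start of the episode above 0.03 m).
It fails at once if one of the other things on the cart is moved more than 30 mm (distance of any of pot, sugar_bowl, ramekin, spatula, whisk from where it was at the start of the episode above 0.03 m).
It also fails if it takes over 58 s, if anything falls off the work surface, if the arm or the gripper's body presses on something with over 40 N, if the wrist force passes 120 N, or if a joint passes its speed limit or range.

### The arm

A 7-joint arm with a two-finger parallel gripper is mounted at the origin on the work surface. World frame = base frame: x ahead of the robot, y to its left, z up, the work surface at z = 0. Lengths are in m, angles in rad, forces in N, time in s.
With the tool pointing down it reaches from about 0.35 to 0.9 m from the base axis. Payload 8.1 kg.
Tool frame: the origin (TCP) lies at the very end of the fingers, on their centre line; the grasp point (between the pads) lies 19 mm behind it; y points along the fingers, x is the direction in which the jaws open and shut, and the axes are right-handed (so a half turn about y gives the same grasp; the last joint's range is limited). The gripper opens to 92 mm and grips with 3 to 60 N. Pads are 19 mm wide; open, the fingers measure 130 mm over their backs; the gripper's body (75 mm by 190 mm) begins 47 mm behind the grasp point.
Start: joints at [1.034, 0.434, 0.025, 1.573, -0.012, 1.134, -0.075], TCP at [0.263, -0.567, 0.227] pointing down, gripper open.
Joint ranges: [-2.62, 2.62], [-0.44, 2.09], [-1.27, 1.32], [0.08, 2.57], [-1.32, 4.46], [0.12, 2], [-2.74, 2.74]. Speed limits (rad/s): [2.22, 2.22, 3.01, 3.01, 3.14, 3.14, 3.14].

### API

Orientations are given as a rotation vector (axis times angle).
In Python, from cell import arm, imaging gives the robot as it stands. The module is installed in compiled form; this text tells all that it offers.
- The arm moves only by the tool send_rows, never from a script. Its argument "steps" is a list of rows, each a list of 5 numbers: the opening, from 0 (shut) to 1 (fully open), then the shift along the tool's x, y, z in cm, then the turn about the tool's y in rad. In form: [[jaw, x, y, z, roll], ...]. A call has 1 to 20 rows; each row is the pose to reach, as a shift and turn from the pose commanded when the call began, along the tool's axes at that moment; what a row does not reach only later rows make up. A row lasts 1/8 s, in which the tool goes at most 62.5 mm and 10.7 degrees, less where a joint would pass 70% of its speed; a pose out of reach is approached as far as the arm can. A call with a gripper value outside its range is refused whole. The fingers move at their own pace and stop on an object; "squeeze" is the grip in N (left out, the last holds). Time passes only in rows, so rows that repeat a pose let the fingers close. It gives the time, the measured TCP pose, the force and the opening at its end, in the units of the state.
- arm.observe(): the state, without advancing time (a new reading comes with each control period).
- imaging.get_image(name): name is "scene" or "top" or "wrist"; returns the picture (480x640x3 uint8, blue, green, red); there is no depth.
- imaging.camera_params(name): a dict with "camera_matrix" (3x3 intrinsics, pixels), "position" and "orientation" of the camera in the world; the wrist camera has in their place "mount" (4x4, takes a point from camera to tool coordinates, whose origin is the TCP and whose axes are the tool frame's). Camera axes: x right, y down, z forward; pixel columns grow to the right and rows downward; lengths in m; the calibration is good to about 2 mm. A picture is of the moment at which its call begins: read the wrist's pose just before it. camera_params takes no time and is no camera call.
- arm.sign_off(): hands the job in, once; it reports no verdict.
The state is a dict: "clock": time; "joints": joint angles; "dq": joint speeds; "joint_efforts": joint torques, N m; "position": TCP position; "ee_rot": TCP orientation; "force": force on the tool from outside, world axes, zero at the start; "ft_torque": the same for the moment, N m; "width": opening from 0.0 (shut) to 1.0 (fully open).
Only numpy, scipy, OpenCV 4.12 (cv2) and the standard library are available. Lean on these libraries where they do the work, as an engineer would, in place of code of your own. Each camera call takes 0.05 s, during which the arm holds its last target.

## Working session

There is one attempt and no reset: what is moved stays moved. The work goes in short steps, Python scripts to look and compute and a tool call to move; the robot and the scene stay as the last step left them, time stands still between calls to the robot, and variables do not carry over. Pictures are saved under pics/ and viewed, and the job is handed in when it is done.

Besides the shell and the picture viewer there is one more tool, called after ">>>" as name([rows], argument=value, ...), one row to a line, values as JSON. send_rows: Moves the arm, as the interface text tells. Its arguments: {"type":"object","properties":{"steps":{"type":"array","items":{"type":"array","items":{"type":"number"}}},"squeeze":{"type":"number"}},"required":["steps"]}

```bash
mkdir -p pics; ls; python3 - <<'E'
from cell import arm, imaging
import cv2
print(arm.observe())
for n in ["scene","top","wrist"]:
    print(n,imaging.camera_params(n))
    cv2.imwrite(f"pics/{n}0.png",imaging.get_image(n))
E
```

```text
pics
{'clock': 0.0, 'joints': array([ 1.03437543,  0.43522749,  0.02497626,  1.57409644, -0.01158895,
        1.13396357, -0.07511791]), 'dq': array([-0.00070998, -0.00185841, -0.00182385, -0.00117732,  0.00074095,
       -0.00116494, -0.00129947]), 'joint_efforts': array([ 1.66300595e-05, -6.67843151e+01,  9.84469391e-01, -3.14454782e+01,
       -6.05130591e-02,  4.30978637e-02,  2.01668959e-04]), 'position': array([ 0.26244661, -0.56667676,  0.22594245]), 'ee_rot': array([-1.38300435,  0.88510081, -0.88283168]), 'force': array([-0.18995591, -0.36487777, -0.72679327]), 'ft_torque': array([ 0.00283133, -0.03195535, -0.01195027]), 'width': 1.0026496225980495}
scene {'camera_matrix': array([[597.59668179,   0.        , 330.99983236],
       [  0.        , 597.59668179, 243.32525286],
       [  0.        ,   0.        ,   1.        ]]), 'position': array([ 1.37672591, -0.34461993,  0.99284413]), 'orientation': array([-2.02077071, -1.38804783,  0.55548865])}
top {'camera_matrix': array([[486.2953071 ,   0.        , 310.65796116],
       [  0.        , 486.2953071 , 237.22142088],
       [  0.        ,   0.        ,   1.        ]]), 'position': array([ 0.38108629, -0.02017003,  1.20514027]), 'orientation': array([-2.19548605,  2.13977027, -0.13657121])}
wrist {'camera_matrix': array([[343.57472317,   0.        , 321.46532447],
       [  0.        , 343.57472317, 237.37817082],
       [  0.        ,   0.        ,   1.        ]]), 'mount': array([[ 9.99999111e-01,  8.30590991e-06,  1.33346296e-03,
        -4.08294409e-05],
       [-1.28286949e-03, -2.66911198e-01,  9.63720274e-01,
        -1.58563043e-01],
       [ 3.63920771e-04, -9.63721128e-01, -2.66910950e-01,
         7.16479996e-02],
       [ 0.00000000e+00,  0.00000000e+00,  0.00000000e+00,
         1.00000000e+00]])}
```

View pics/scene0.png

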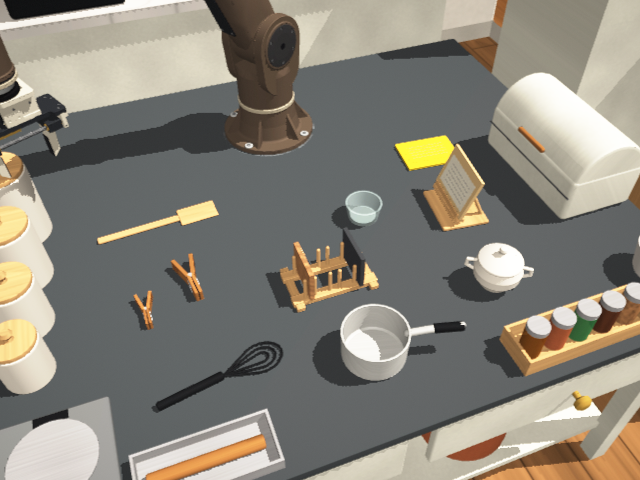

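View pics/top0.png

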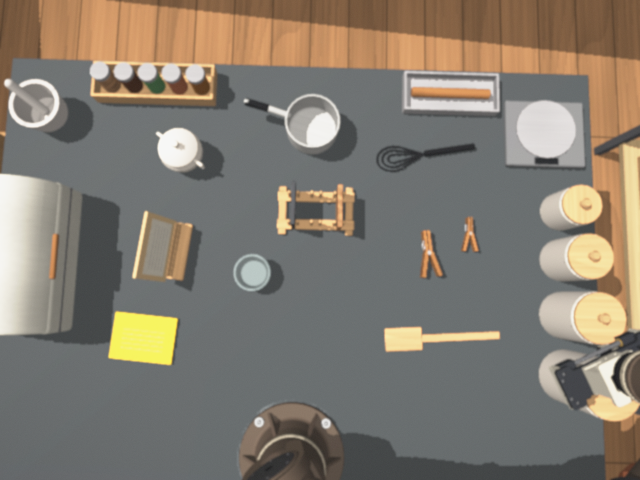

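View pics/wrist0.png

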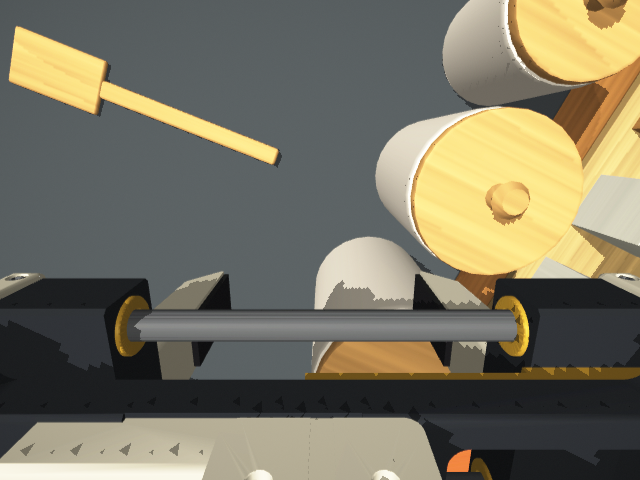

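```bash
cat > h.py <<'E'
import numpy as np, cv2
from scipy.spatial.transform import Rotation as R
from cell import arm, imaging
def cam(name, st=None):
    p=imaging.camera_params(name); K=p["camera_matrix"]
    if "mount" in p:
        T=np.eye(4); T[:3,:3]=R.from_rotvec(st["ee_rot"]).as_matrix(); T[:3,3]=st["position"]
        M=T@p["mount"]; return K,M[:3,:3],M[:3,3]
    return K,R.from_rotvec(p["orientation"]).as_matrix(),np.array(p["position"])
def ray(c,uv):
    K,Rm,t=c; d=Rm@np.linalg.solve(K,[uv[0],uv[1],1]); return t,d/np.linalg.norm(d)
def atz(c,uv,z):
    t,d=ray(c,uv); return t+d*(z-t[2])/d[2]
def tri(*cu):
    A=np.zeros((3,3));b=np.zeros(3);L=[]
    for c,uv in cu:
        t,d=ray(c,uv);P=np.eye(3)-np.outer(d,d);A+=P;b+=P@t;L.append((t,P))
    x=np.linalg.solve(A,b); return x,[np.linalg.norm(P@(x-t)) for t,P in L]
def proj(c,X):
    K,Rm,t=c; q=K@(Rm.T@(np.asarray(X)-t)); return q[:2]/q[2]
def crop(img,x0,y0,w,h,s,name):
    cv2.imwrite(f"pics/{name}.png",cv2.resize(img[y0:y0+h,x0:x0+w],None,fx=s,fy=s,interpolation=cv2.INTER_CUBIC))
E
python3 - <<'E'
from h import *
np.set_printoptions(precision=4,suppress=True)
st=arm.observe(); print(R.from_rotvec(st["ee_rot"]).as_matrix())
t=cv2.imread("pics/top0.png"); s=cv2.imread("pics/scene0.png")
a=cv2.resize(t[170:250,260:370],None,fx=5,fy=5,interpolation=cv2.INTER_CUBIC)
crop(t,260,170,110,80,7,"track"); crop(t,120,200,100,90,6,"teasel"); crop(t,400,200,100,90,6,"tclip")
crop(s,270,220,120,95,6,"srack"); crop(s,410,135,100,100,6,"seasel"); crop(s,120,240,100,100,6,"sclip")
E
```

```text
[[ 0.4203 -0.0006  0.9074]
 [-0.9074  0.001   0.4203]
 [-0.0012 -1.     -0.0001]]
```

View pics/track.png

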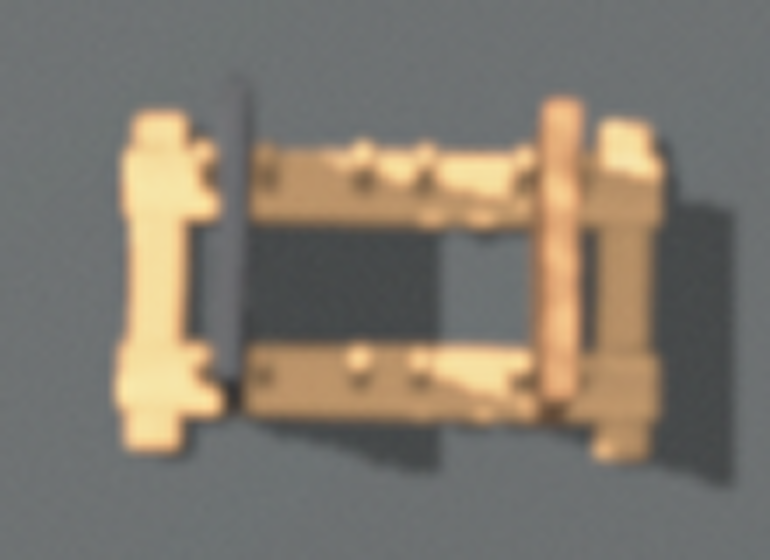

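View pics/teasel.png

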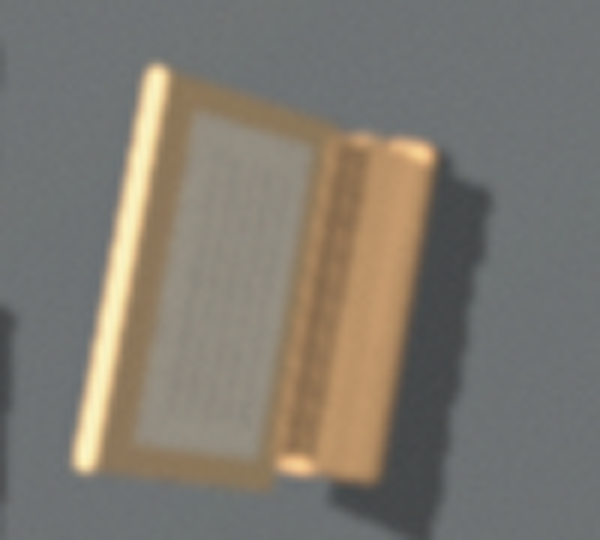

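View pics/tclip.png

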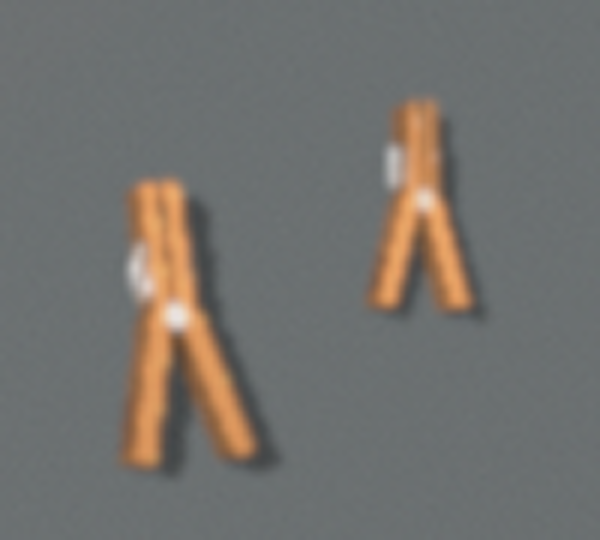

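View pics/srack.png

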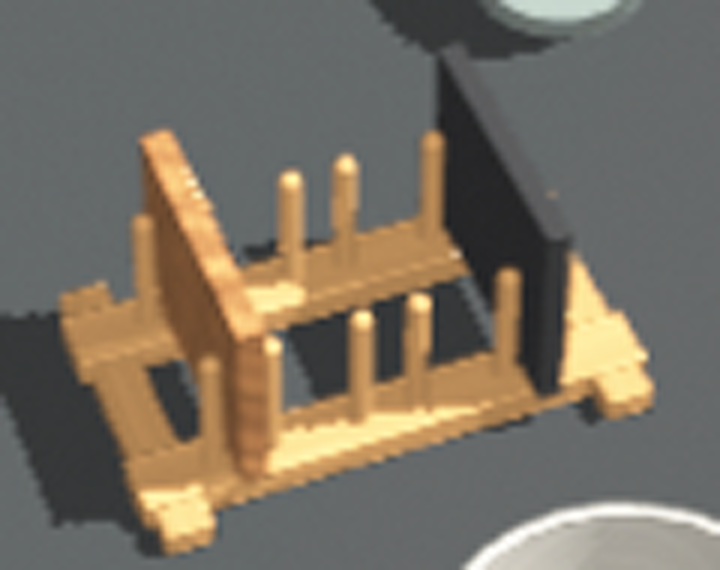

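View pics/seasel.png

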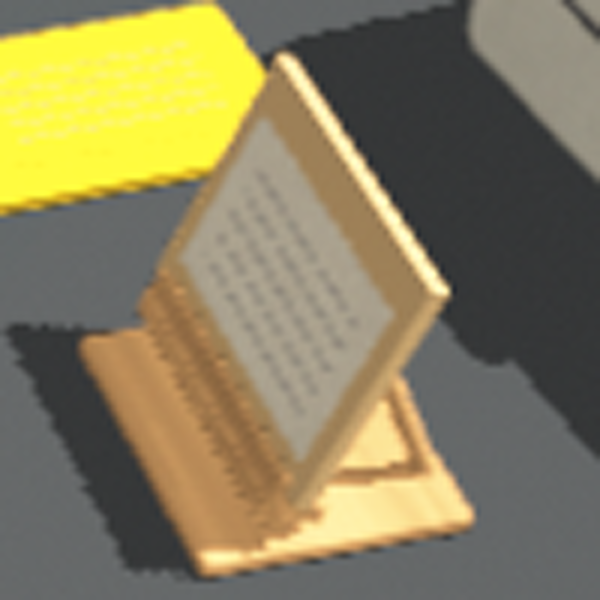

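View pics/sclip.png

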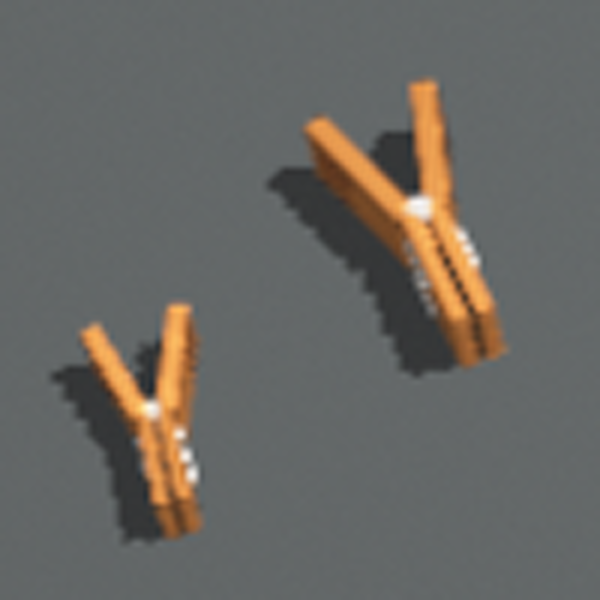

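```bash
python3 - <<'E'
from h import *
np.set_printoptions(precision=4,suppress=True)
T=cam("top");S=cam("scene")
def te(u,v):return (120+u/6,200+v/6)
def se(u,v):return (410+u/6,135+v/6)
def tr(u,v):return (260+u/7,170+v/7)
def sr(u,v):return (270+u/6,220+v/6)
def tc(u,v):return (400+u/6,200+v/6)
def sc(u,v):return (120+u/6,240+v/6)
for n,a,b in [("btop far",te(157,68),se(440,295)),("btop near",te(85,468),se(283,58)),
 ("dow -y far?",tr(363,150),sr(418,298)),("dow2",tr(424,150),sr(362,316)),("dow3",tr(360,352),sr(345,160)),("dow4",tr(420,352),sr(291,175)),
 ("slate far top",tr(238,85),sr(558,240)),("slate near top",tr(225,375),sr(450,55)),
 ("triv far top",tr(560,105),sr(252,330)),("triv near",tr(557,395),sr(158,137)),
 ("clip tip",tc(155,183),sc(475,310)),("clip coil",tc(176,316),sc(420,207)),("clip handleL",tc(145,465),sc(425,83)),("clip handleR",tc(240,458),sc(317,125))]:
    x,e=tri((T,a),(S,b)); print(n,x,np.array(e))
E
```

```text
btop far [0.5535 0.3378 0.1287] [0.0003 0.0003]
btop near [0.4048 0.3553 0.1281] [0.0007 0.0007]
dow -y far? [ 0.6224 -0.0316  0.065 ] [0.0001 0.0001]
dow2 [ 0.623  -0.0524  0.0648] [0.0001 0.0001]
dow3 [ 0.5527 -0.0321  0.0657] [0.0003 0.0003]
dow4 [ 0.5531 -0.0526  0.0661] [0.0001 0.0001]
slate far top [0.6376 0.0119 0.0931] [0.0012 0.0012]
slate near top [0.5401 0.0127 0.0909] [0.0004 0.0004]
triv far top [ 0.6347 -0.0966  0.0883] [0.0004 0.0004]
triv near [ 0.5371 -0.097   0.0865] [0.0009 0.0009]
clip tip [ 0.5411 -0.314   0.0243] [0.0003 0.0003]
clip coil [ 0.4869 -0.3223  0.0238] [0.0006 0.0006]
clip handleL [ 0.4263 -0.3089  0.0227] [0.0015 0.0015]
clip handleR [ 0.43   -0.3493  0.0194] [0.0007 0.0007]
```

>>> send_rows([
  [1,0,-2.4,0,0],
  [1,-8,-2.4,12,0.1],
  [1,-12,-2.4,18,0.2],
  [1,-16,-2.4,25,0.3],
  [1,-20,-2.4,32,0.43],
  [1,-24,-2.4,38,0.43],
  [1,-28,-2.4,44,0.43],
  [1,-31,-2.4,49,0.43],
  [1,-33.6,-2.4,52.8,0.434],
  [1,-33.6,-2.4,52.8,0.434],
  [1,-33.6,-2.4,52.8,0.434],
  [1,-33.6,-2.4,52.8,0.434],
  [1,-33.6,-2.4,52.8,0.434],
])

```text
clock: 1.78
position: [0.6002, -0.0407, 0.2502]
ee_rot: [-1.211, 1.21, -1.209]
force: [0.3, -0.3, 0.3]
width: 1.002
```

```bash
python3 - <<'E'
from h import *
st=arm.observe(); print(st["clock"],st["position"],R.from_rotvec(st["ee_rot"]).as_matrix())
import pickle; pickle.dump(st,open("st1.pkl","wb"))
cv2.imwrite("pics/w1.png",imaging.get_image("wrist"))
E
```

```text
1.775 [ 0.60022764 -0.04065718  0.2502015 ] [[ 1.80502779e-04 -1.16192349e-03  9.99999309e-01]
 [-9.99999803e-01 -6.02051577e-04  1.79803330e-04]
 [ 6.01842243e-04 -9.99999144e-01 -1.16203193e-03]]
```

View pics/w1.png

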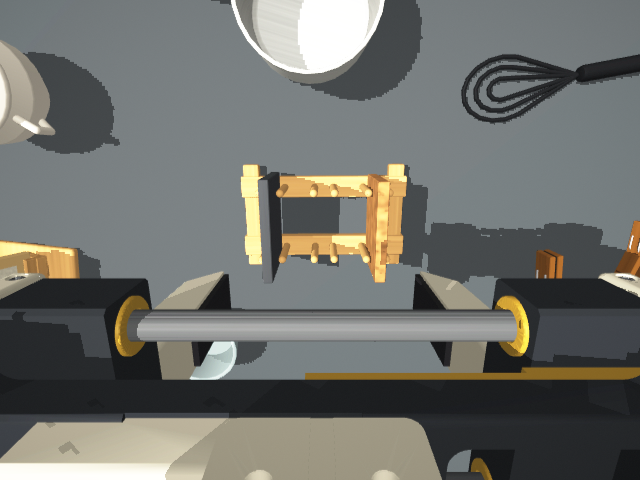

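```bash
python3 - <<'E'
from h import *
import pickle
np.set_printoptions(precision=4,suppress=True)
st=pickle.load(open("st1.pkl","rb")); W=cam("wrist",st)
for p in [(.6224,-.0316,.065),(.623,-.0524,.065),(.5527,-.0321,.066),(.5531,-.0526,.066)]: print(proj(W,p))
im=cv2.imread("pics/w1.png"); crop(im,230,150,190,140,4,"w1c")
E
```

```text
[311.9023 193.3887]
[332.6554 192.798 ]
[312.8093 259.5118]
[332.2623 259.153 ]
```

View pics/w1c.png

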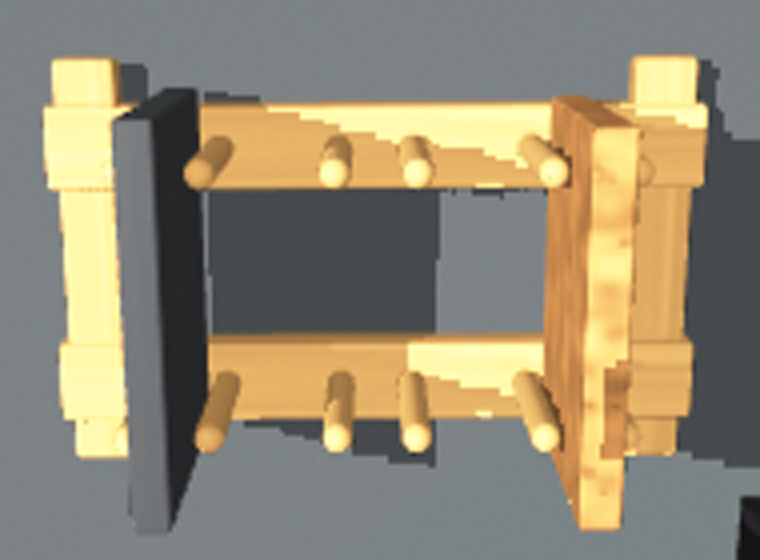

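>>> send_rows([
  [1,-6,0,-1.6,0.05],
  [1,-12,0,-3.2,0.1],
  [1,-18,0,-4.9,0.117],
  [1,-24,0,-6.5,0.117],
  [1,-30,0,-8.2,0.117],
  [1,-35,0,-9.5,0.117],
  [1,-38.6,0,-10.5,0.117],
  [1,-38.6,0,-10.5,0.117],
  [1,-38.6,0,-10.5,0.117],
  [1,-38.6,0,-10.5,0.117],
])

```text
clock: 3.08
position: [0.4968, 0.3434, 0.2508]
ee_rot: [-1.15, 1.297, -1.298]
force: [0.8, -0.2, -0.1]
width: 1.0
```

```bash
python3 - <<'E'
from h import *
st=arm.observe(); print(st["clock"],st["position"],R.from_rotvec(st["ee_rot"]).as_matrix())
import pickle; pickle.dump(st,open("st2.pkl","wb"))
im=imaging.get_image("wrist");cv2.imwrite("pics/w2.png",im)
W=cam("wrist",st)
for p in [(.5535,.3378,.1287),(.4048,.3553,.1281),(.479,.3466,.131)]: print(proj(W,p))
E
```

```text
3.075 [0.49682138 0.34342947 0.25079334] [[-1.20300686e-01  5.20221669e-04  9.92737364e-01]
 [-9.92737110e-01 -9.50309807e-04 -1.20300157e-01]
 [ 8.80825305e-04 -9.99999413e-01  6.30766277e-04]]
[319.35374762 161.66363144]
[320.1270557  328.70125948]
[319.7203393  252.00517553]
```

View pics/w2.png

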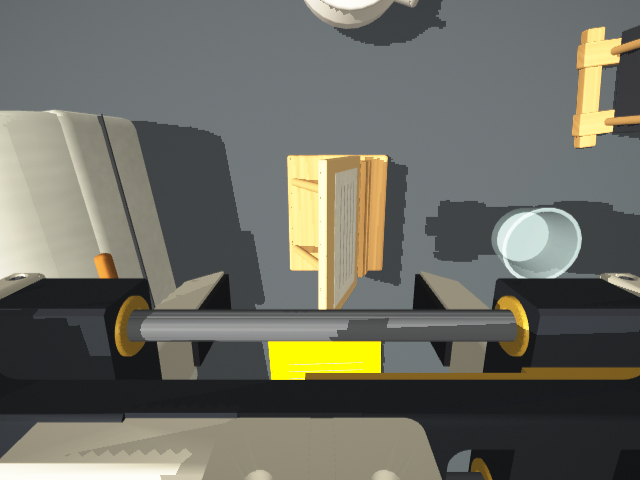

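```bash
python3 - <<'E'
from h import *
im=cv2.imread("pics/w2.png"); crop(im,280,145,120,135,5,"w2c")
E
```

```text
(no output)
```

View pics/w2c.png

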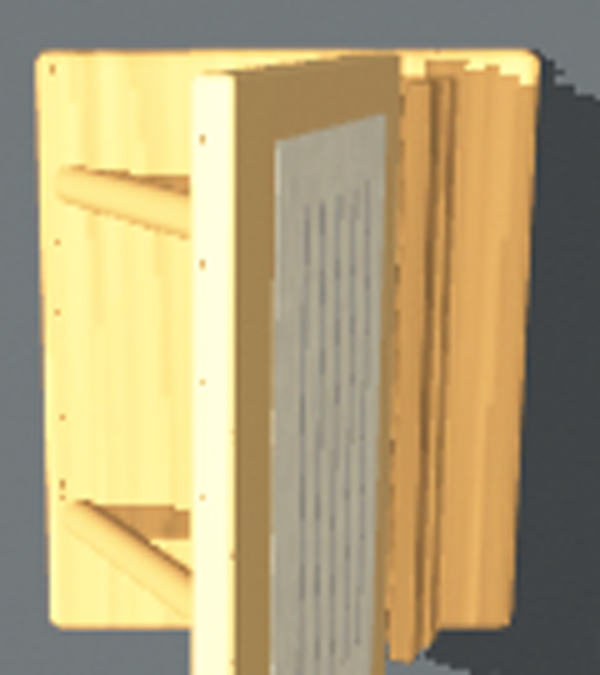

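>>> send_rows([
  [0.8,0.6,2,-1,0],
  [0.7,1.1,4.5,-1.7,0],
  [0.6,1.1,6,-1.7,0],
  [0.6,1.1,6,-1.7,0],
  [0.6,1.1,6,-1.7,0],
])

```text
clock: 3.75
position: [0.4783, 0.3371, 0.1915]
ee_rot: [-1.15, 1.295, -1.295]
force: [1.0, -0.1, 0.7]
width: 0.6
```

```bash
python3 - <<'E'
from h import *
st=arm.observe(); print(st["clock"],st["position"],R.from_rotvec(st["ee_rot"]).as_matrix(),st["width"])
import pickle; pickle.dump(st,open("st3.pkl","wb"))
im=imaging.get_image("wrist");cv2.imwrite("pics/w3.png",im)
E
```

```text
3.75 [0.47834088 0.33705655 0.19149024] [[-1.17498692e-01  9.97460013e-04  9.93072536e-01]
 [-9.93072635e-01  7.82274327e-04 -1.17499489e-01]
 [-8.94056192e-04 -9.99999197e-01  8.98634033e-04]] 0.5997560718389259
```

View pics/w3.png

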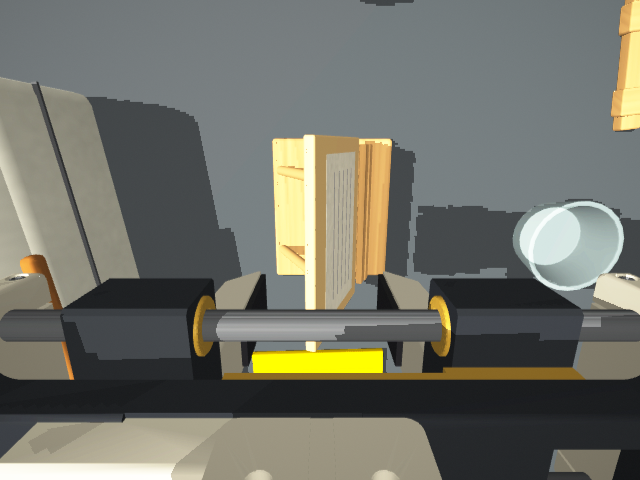

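```bash
python3 - <<'E'
from h import *
im=cv2.imread("pics/w3.png"); a=cv2.resize(im[125:165,290:360],None,fx=8,fy=8,interpolation=cv2.INTER_CUBIC);b=cv2.resize(im[330:370,290:360],None,fx=8,fy=8,interpolation=cv2.INTER_CUBIC)
cv2.imwrite("pics/w3c.png",np.vstack([a[:280],b[:320]]))
E
```

```text
(no output)
```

View pics/w3c.png

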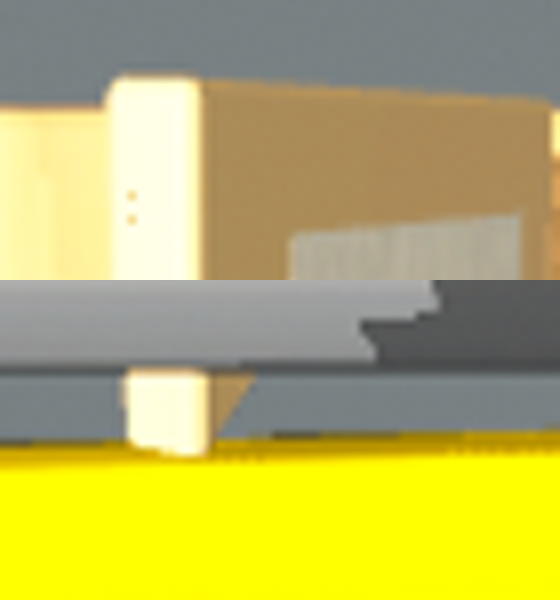

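```bash
python3 - <<'E'
from h import *
import pickle
np.set_printoptions(precision=4,suppress=True)
W2=cam("wrist",pickle.load(open("st2.pkl","rb")));s3=pickle.load(open("st3.pkl","rb"));W3=cam("wrist",s3)
T=cam("top");S=cam("scene")
f,e=tri((W2,(322.8,159.2)),(W3,(309.4,134.5)));print(f,e)
for z in (.128,.131,.134,.137):
    a=atz(W3,(309.4,134.5),z);b=atz(W3,(311,351.5),z); m=(a+b)/2
    Rm=R.from_rotvec(s3["ee_rot"]).as_matrix()
    print(z,a,b,np.linalg.norm(a-b),Rm.T@(m-s3["position"]), Rm.T@(a-b))
E
```

```text
[0.5551 0.335  0.1311] [np.float64(0.0001745559470052118), np.float64(0.00017455594700502516)]
0.128 [0.5551 0.3353 0.128 ] [0.4027 0.3535 0.128 ] 0.15346796976260205 [-0.0073  0.0635 -0.0003] [0.0002 0.0001 0.1535]
0.131 [0.555  0.3352 0.131 ] [0.4047 0.3531 0.131 ] 0.15139518089066611 [-0.0072  0.0605  0.0006] [0.0002 0.0001 0.1514]
0.134 [0.555  0.3351 0.134 ] [0.4067 0.3528 0.134 ] 0.1493223920187302 [-0.0071  0.0575  0.0016] [0.0002 0.0001 0.1493]
0.137 [0.5549 0.335  0.137 ] [0.4087 0.3525 0.137 ] 0.14724960314679428 [-0.007   0.0545  0.0026] [0.0002 0.0001 0.1472]
```

>>> send_rows([
  [0.6,0.2,3,0,0],
  [0.6,0.2,6,0,0],
  [0.6,0.2,8,0,0],
  [0.6,0.2,9.1,0,0],
  [0.6,0.2,9.1,0,0],
  [0.4,0.2,9.1,0,0],
], squeeze=5)

```text
clock: 4.55
position: [0.4779, 0.3353, 0.1007]
ee_rot: [-1.15, 1.295, -1.295]
force: [-0.5, -0.8, 0.1]
width: 0.533
```

```bash
python3 - <<'E'
from h import *
st=arm.observe(); print(st["clock"],st["position"],st["force"],st["width"])
im=imaging.get_image("wrist");cv2.imwrite("pics/w4.png",im)
im=imaging.get_image("scene");crop(im,380,100,150,130,4,"s4")
E
```

```text
4.55 [0.47789083 0.33529679 0.10073334] [-0.49229115 -0.80416752  0.11391326] 0.5331263531591036
```

View pics/w4.png

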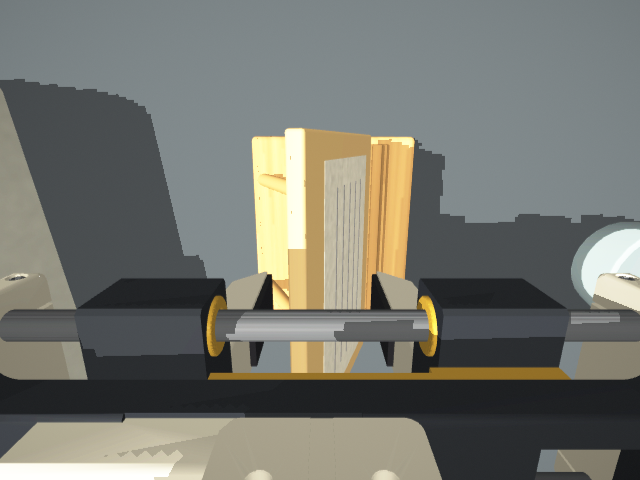

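View pics/s4.png

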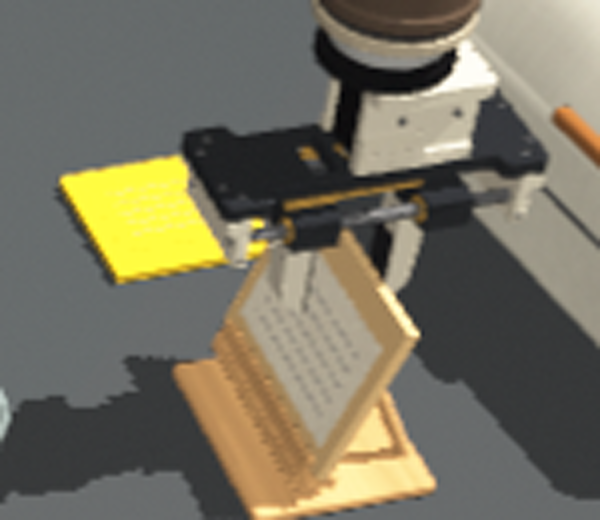

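>>> send_rows([
  [0.3,0,0,0,0],
  [0.2,0,0,0,0],
  [0.1,0,0,0,0],
  [0,0,0,0,0],
  [0,0,0,0,0],
  [0,0,0,0,0],
  [0,0,0,0,0],
  [0,0,0,0,0],
], squeeze=5)

```text
clock: 5.65
position: [0.4774, 0.3349, 0.0998]
ee_rot: [-1.151, 1.295, -1.295]
force: [-0.7, 0.4, 4.2]
width: 0.2
```

```bash
python3 - <<'E'
from h import *
st=arm.observe(); print(st["clock"],st["position"],st["force"],st["width"]*92)
im=imaging.get_image("wrist");cv2.imwrite("pics/w5.png",im)
im=imaging.get_image("scene");crop(im,380,100,150,130,4,"s5")
E
```

```text
5.65 [0.47741164 0.33487084 0.09982762] [-0.67875169  0.42949285  4.18013111] 18.424379674397088
```

View pics/w5.png

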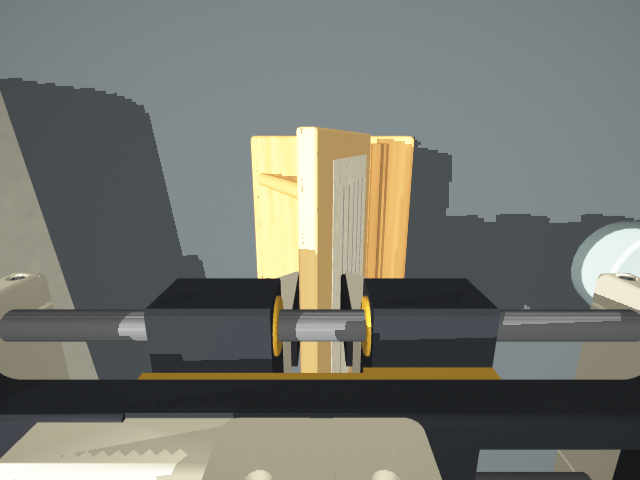

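View pics/s5.png

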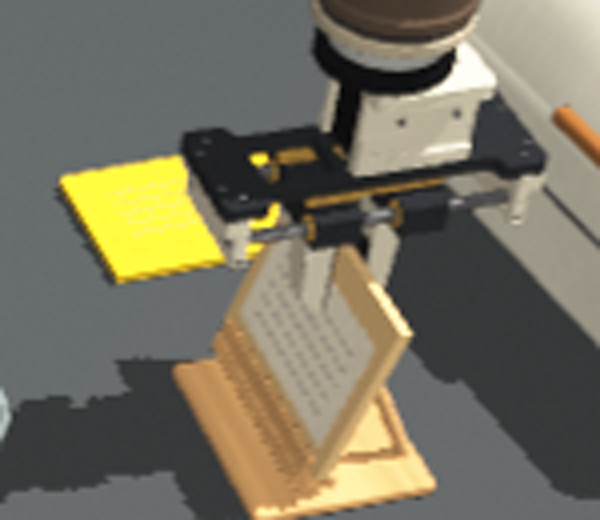

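>>> send_rows([
  [0,0,0,0,0],
  [0,-0.1,-0.3,0,0],
  [0,-0.25,-0.8,0,0],
  [0,-0.4,-1.3,0,0],
  [0,-0.55,-1.8,0,0],
  [0,-0.55,-1.8,0,0],
], squeeze=8)

```text
clock: 6.5
position: [0.4782, 0.3408, 0.1184]
ee_rot: [-1.15, 1.295, -1.295]
force: [-1.4, -2.4, 2.0]
width: 0.196
```

```bash
python3 - <<'E'
from h import *
st=arm.observe(); print(st["clock"],st["position"],st["force"],st["width"]*92)
im=imaging.get_image("scene");crop(im,380,100,150,130,4,"s6")
E
```

```text
6.5 [0.47815065 0.34077837 0.1183823 ] [-1.36401782 -2.41873502  1.9800099 ] 18.04885156311714
```

View pics/s6.png

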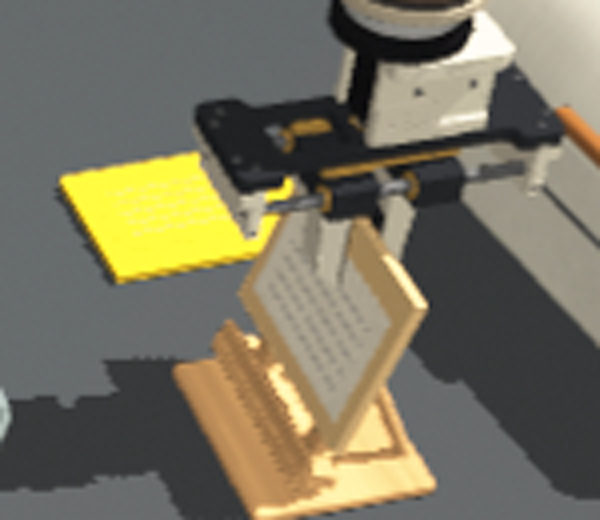

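>>> send_rows([
  [0,0.2,-0.6,0,0],
  [0,0.8,-1.2,0,0],
  [0,1.5,-1.8,0,0],
  [0,2.2,-2.5,0,0],
  [0,3,-3.2,0,0],
  [0,3.5,-4,0,0],
  [0,3.5,-5,0,0],
  [0,3.5,-6,0,0],
  [0,3.5,-6,0,0],
], squeeze=10)

```text
clock: 7.68
position: [0.4743, 0.3063, 0.1788]
ee_rot: [-1.15, 1.294, -1.294]
force: [0.5, 0.4, -1.1]
width: 0.085
```

```bash
python3 - <<'E'
from h import *
st=arm.observe(); print(st["clock"],st["position"],st["force"],st["width"]*92)
im=imaging.get_image("scene");crop(im,380,80,150,130,4,"s7")
im=imaging.get_image("wrist");cv2.imwrite("pics/w7.png",im)
E
```

```text
7.675 [0.47430711 0.30625391 0.17878867] [ 0.51407978  0.41692652 -1.06943571] 7.821655519725892
```

View pics/s7.png

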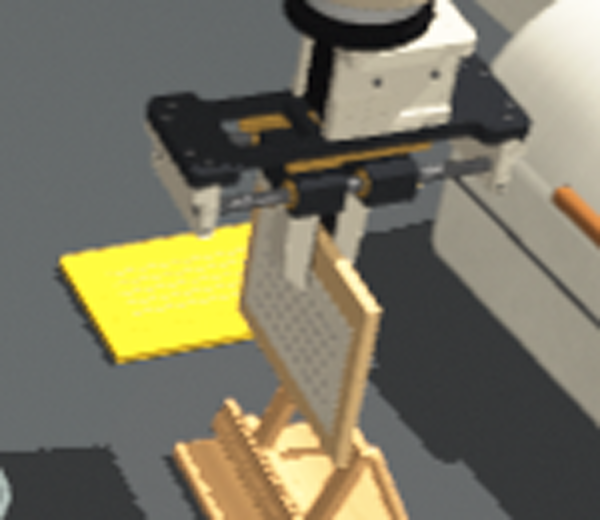

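View pics/w7.png

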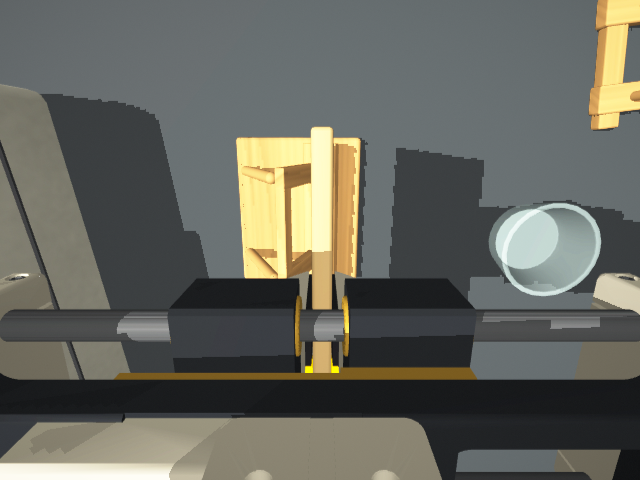

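```bash
python3 - <<'E'
from h import *
import pickle
np.set_printoptions(precision=4,suppress=True)
W=cam("wrist",pickle.load(open("st1.pkl","rb")))
for z in (.064,.067):
  P=np.array([atz(W,u,z) for u in [(313.75,193.2),(334.3,193),(314.5,259.5),(333.75,259.5)]]);print(P,P.mean(0))
st=arm.observe();Rm=R.from_rotvec(st["ee_rot"]).as_matrix();W=cam("wrist",st)
im=cv2.imread("pics/w7.png");crop(im,290,110,70,100,6,"w7c")
for h in (.028,.031,.034,.037):
  a=atz(W,(321.8,128),st["position"][2]+h); b=atz(W,(321.8,372),st["position"][2]+h);print(h,Rm.T@(a-st["position"]),Rm.T@(b-st["position"]))
print(Rm)
T=cam("top");print(atz(T,(180,150),.05))
E
```

```text
[[ 0.6225 -0.0334  0.064 ]
 [ 0.6227 -0.0541  0.064 ]
 [ 0.5521 -0.0338  0.064 ]
 [ 0.5521 -0.0542  0.064 ]] [ 0.5873 -0.0439  0.064 ]
[[ 0.6229 -0.0335  0.067 ]
 [ 0.6231 -0.054   0.067 ]
 [ 0.5531 -0.0339  0.067 ]
 [ 0.5531 -0.0541  0.067 ]] [ 0.5881 -0.0439  0.067 ]
0.028 [ 0.0003 -0.028   0.0767] [ 0.0004 -0.028  -0.0262]
0.031 [ 0.0003 -0.031   0.0766] [ 0.0004 -0.031  -0.0239]
0.034 [ 0.0003 -0.034   0.0765] [ 0.0004 -0.034  -0.0217]
0.037 [ 0.0003 -0.037   0.0764] [ 0.0004 -0.037  -0.0194]
[[-0.1167  0.      0.9932]
 [-0.9932  0.0001 -0.1167]
 [-0.0001 -1.      0.    ]]
[0.7191 0.2914 0.05  ]
```

View pics/w7c.png

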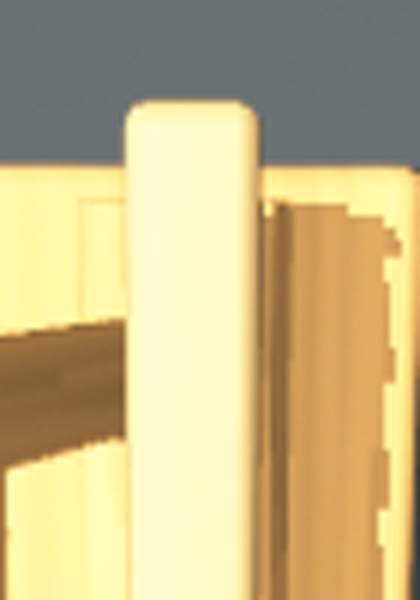

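>>> send_rows([
  [0,0,-2,0,0],
  [0,1,-4.1,0.5,0],
  [0,4,-4.1,2,0],
  [0,8,-4.1,4,-0.03],
  [0,12,-4.1,6,-0.06],
  [0,16,-4.1,8,-0.09],
  [0,20,-4.1,10,-0.117],
  [0,24,-4.1,11.5,-0.117],
  [0,28,-4.1,13,-0.117],
  [0,31,-4.1,14.2,-0.117],
  [0,33,-4.1,15,-0.117],
  [0,33.4,-4.1,15.2,-0.117],
  [0,33.4,-4.1,15.2,-0.117],
  [0,33.4,-4.1,15.2,-0.117],
  [0,33.4,-4.1,15.2,-0.117],
], squeeze=20)

```text
clock: 9.65
position: [0.5856, -0.0429, 0.2188]
ee_rot: [-1.21, 1.208, -1.208]
force: [-0.5, 0.2, -1.2]
width: 0.086
```

```bash
python3 - <<'E'
from h import *
np.set_printoptions(precision=4,suppress=True)
st=arm.observe(); print(st["clock"],st["position"],st["force"],st["width"]*92,R.from_rotvec(st["ee_rot"]).as_matrix())
im=imaging.get_image("wrist");cv2.imwrite("pics/w8.png",im)
crop(im,220,110,200,150,4,"w8c")
im=imaging.get_image("scene");crop(im,230,140,180,180,3,"s8")
W=cam("wrist",st)
print([proj(W,p) for p in [(.623,-.0334,.066),(.623,-.0541,.066)]])
E
```

```text
9.65 [ 0.5856 -0.0429  0.2188] [-0.4731  0.249  -1.2188] 7.895668579569317 [[ 0.0014  0.      1.    ]
 [-1.      0.0003  0.0014]
 [-0.0003 -1.      0.    ]]
[array([310.6058, 181.89  ]), array([333.605 , 181.9286])]
```

View pics/w8c.png

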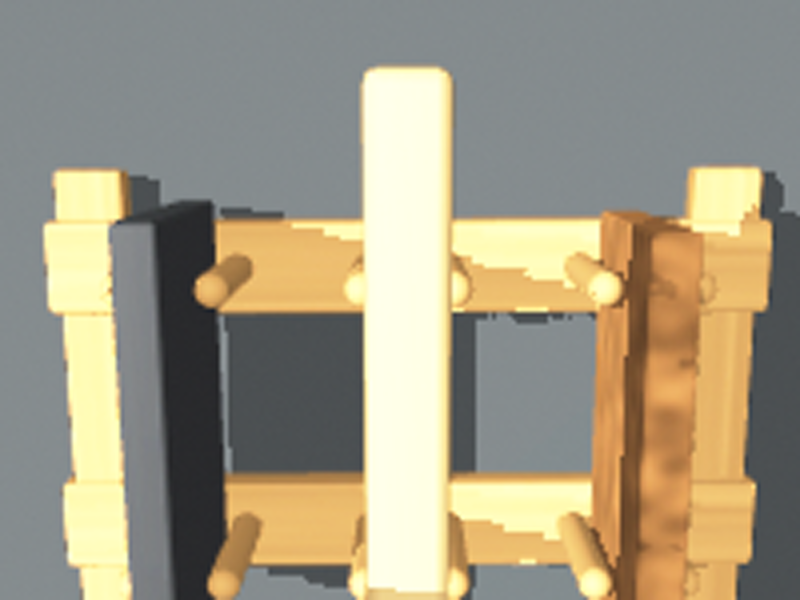

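View pics/s8.png

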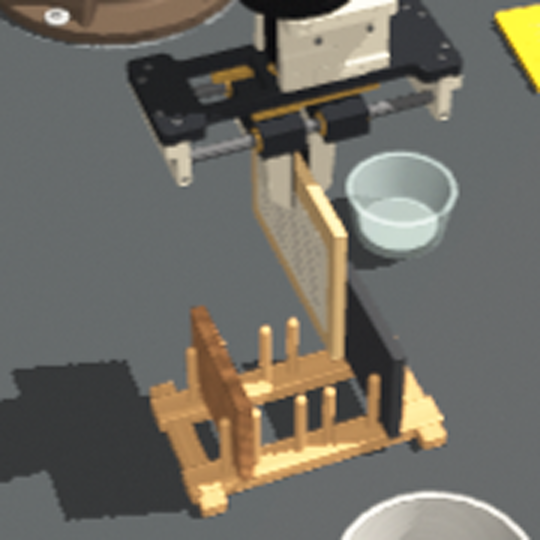

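>>> send_rows([
  [0,0.03,3,0,0],
  [0,0.03,6,0,0],
  [0,0.03,7.5,0,0],
  [0,0.03,9,0,0],
  [0,0.03,10,0,0],
  [0,0.03,11,0,0],
  [0,0.03,11,0,0],
])

```text
clock: 10.62
position: [0.5854, -0.0443, 0.1082]
ee_rot: [-1.21, 1.21, -1.209]
force: [0.5, 0.1, -1.1]
width: 0.088
```

```bash
python3 - <<'E'
from h import *
np.set_printoptions(precision=4,suppress=True)
st=arm.observe(); print(st["clock"],st["position"],st["force"],st["width"]*92)
im=imaging.get_image("wrist");cv2.imwrite("pics/w9.png",im)
im=imaging.get_image("scene");crop(im,250,150,150,160,4,"s9")
E
```

```text
10.625 [ 0.5854 -0.0443  0.1082] [ 0.5451  0.1121 -1.0982] 8.07402154339195
```

View pics/w9.png

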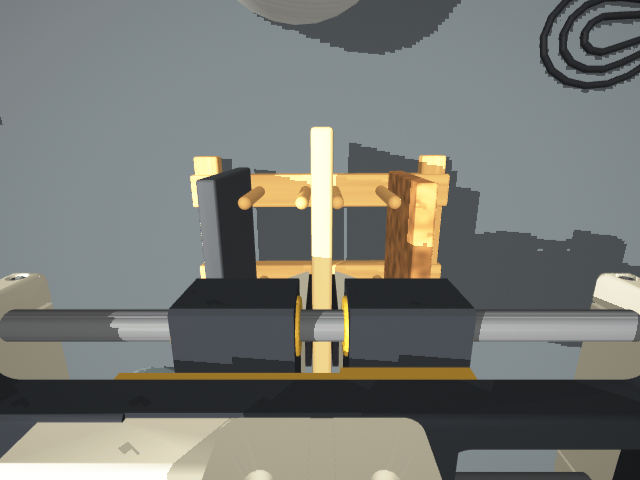

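View pics/s9.png

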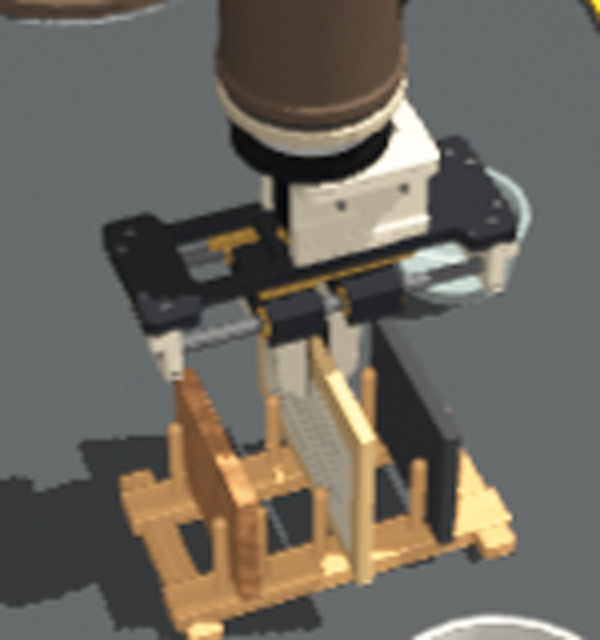

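>>> send_rows([
  [0,0,0.4,0,0],
  [0,0,0.8,0,0],
  [0,0,1.1,0,0],
  [0,0,1.1,0,0],
])

```text
clock: 11.22
position: [0.5855, -0.0444, 0.0974]
ee_rot: [-1.21, 1.21, -1.209]
force: [-0.4, 0.0, -1.7]
width: 0.082
```

>>> send_rows([
  [0,0,0.2,0,0],
  [0,0,0.3,0,0],
  [0,0,0.3,0,0],
])

```text
clock: 11.6
position: [0.5857, -0.0443, 0.0947]
ee_rot: [-1.209, 1.209, -1.209]
force: [0.1, 1.5, -1.9]
width: 0.085
```

>>> send_rows([
  [0,0,0.15,0,0],
  [0,0,0.2,0,0],
  [0,0,0.2,0,0],
])

```text
clock: 11.98
position: [0.5857, -0.0443, 0.0927]
ee_rot: [-1.209, 1.209, -1.209]
force: [0.1, 0.2, -1.0]
width: 0.082
```

>>> send_rows([
  [0,0,0.15,0,0],
  [0,0,0.2,0,0],
  [0,0,0.2,0,0],
])

```text
clock: 12.35
position: [0.5857, -0.0443, 0.0907]
ee_rot: [-1.209, 1.209, -1.209]
force: [-0.2, -0.3, -0.7]
width: 0.082
```

>>> send_rows([
  [0,0,0.15,0,0],
  [0,0,0.2,0,0],
  [0,0,0.2,0,0],
])

```text
clock: 12.72
position: [0.5861, -0.0443, 0.0899]
ee_rot: [-1.208, 1.208, -1.21]
force: [-2.9, 0.0, 11.8]
width: 0.088
```

```bash
python3 - <<'E'
from h import *
np.set_printoptions(precision=4,suppress=True)
st=arm.observe(); print(st["clock"],st["position"],st["force"],st["width"]*92)
im=imaging.get_image("scene");crop(im,290,190,90,110,6,"s10")
E
```

```text
12.725 [ 0.5861 -0.0443  0.0899] [-2.94    0.0062 11.7899] 8.061988765522917
```

View pics/s10.png

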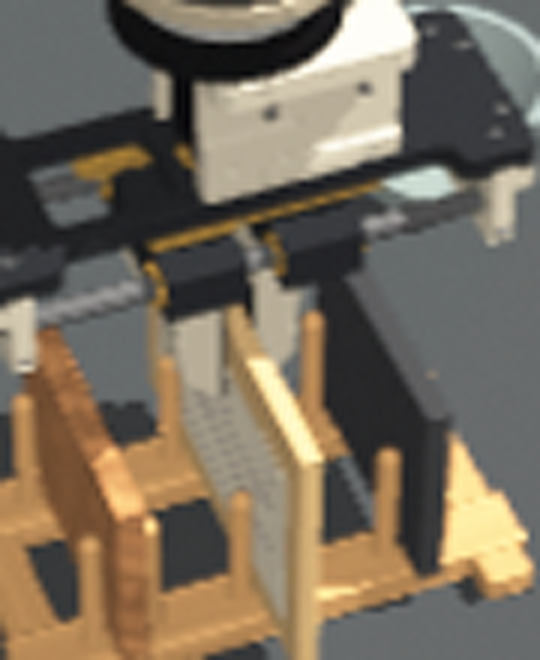

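>>> send_rows([
  [0,0,-0.1,0,0],
  [0.12,0,-0.1,0,0],
  [0.2,0,-0.1,0,0],
  [0.25,0,-0.1,0,0],
  [0.25,0,-0.1,0,0],
  [0.25,0,-2,0,0],
  [0.25,0,-4,0,0],
  [0.25,0,-7,0,0],
  [0.25,0,-11,0,0],
  [0.25,0,-15,0,0],
  [0.25,0,-15,0,0],
])

```text
clock: 14.15
position: [0.5876, -0.0442, 0.2421]
ee_rot: [-1.204, 1.205, -1.212]
force: [0.5, 0.5, -1.2]
width: 0.247
```

```bash
python3 - <<'E'
from h import *
import pickle
np.set_printoptions(precision=4,suppress=True)
st=arm.observe(); print(st["clock"],st["position"],st["force"],st["width"]*92,R.from_rotvec(st["ee_rot"]).as_matrix())
pickle.dump(st,open("st11.pkl","wb"))
im=imaging.get_image("scene");crop(im,270,200,110,100,6,"s11")
im=imaging.get_image("wrist");cv2.imwrite("pics/w11.png",im)
im=imaging.get_image("top");crop(im,390,200,100,90,6,"t11c");crop(im,260,170,110,80,6,"t11")
E
```

```text
14.15 [ 0.5876 -0.0442  0.2421] [ 0.5176  0.5041 -1.2095] 22.729672664932963 [[-0.0004  0.0062  1.    ]
 [-1.     -0.0001 -0.0004]
 [ 0.0001 -1.      0.0062]]
```

View pics/s11.png

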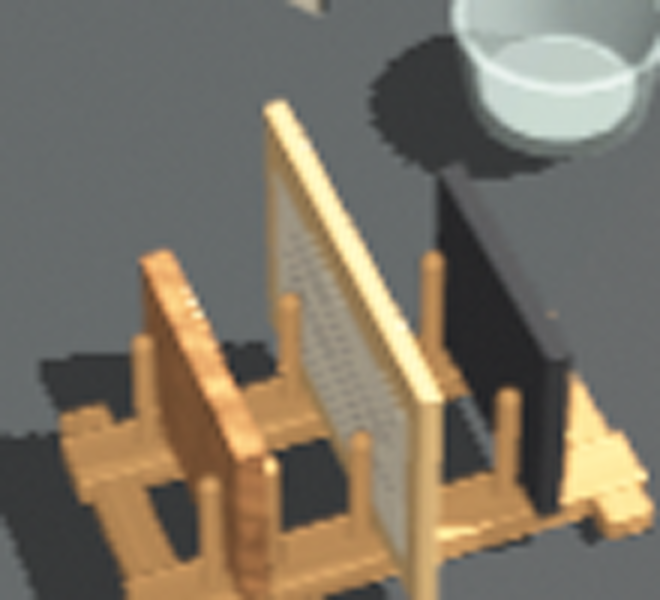

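View pics/w11.png

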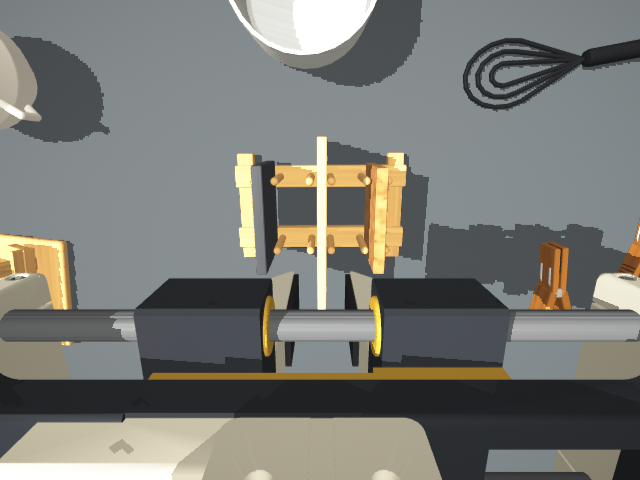

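>>> send_rows([
  [0.25,4,0,-2,0],
  [0.3,9,0,-5,-0.03],
  [0.4,14,0,-8,-0.06],
  [0.6,19,2,-11,-0.09],
  [0.7,24,4,-14,-0.132],
  [0.75,28.4,7,-15.8,-0.132],
  [0.75,28.4,9,-15.8,-0.132],
  [0.75,28.4,9,-15.8,-0.132],
  [0.75,28.4,9,-15.8,-0.132],
  [0.75,28.4,9,-15.8,-0.132],
])

```text
clock: 15.55
position: [0.4285, -0.3279, 0.1495]
ee_rot: [-1.269, 1.109, -1.112]
force: [-0.1, -0.2, 0.1]
width: 0.753
```

```bash
python3 - <<'E'
from h import *
import pickle
np.set_printoptions(precision=4,suppress=True)
st=arm.observe(); print(st["clock"],st["position"],st["force"],st["width"]*92,R.from_rotvec(st["ee_rot"]).as_matrix())
pickle.dump(st,open("st12.pkl","wb"))
im=imaging.get_image("wrist");cv2.imwrite("pics/w12.png",im)
W=cam("wrist",st)
for p in [(.5411,-.314,.028),(.4869,-.3223,.028),(.4263,-.3089,.028),(.43,-.3493,.028)]: print(proj(W,p))
E
```

```text
15.55 [ 0.4285 -0.3279  0.1495] [-0.1041 -0.201   0.0935] 69.24491675970904 [[ 0.1327  0.0012  0.9912]
 [-0.9912 -0.0006  0.1327]
 [ 0.0007 -1.      0.0011]]
[322.4784  84.9991]
[323.6985 159.5   ]
[298.2007 230.4783]
[346.3496 232.423 ]
```

View pics/w12.png

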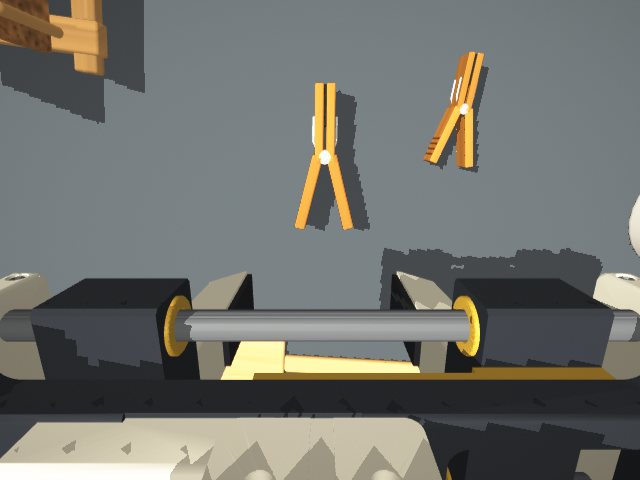

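```bash
python3 - <<'E'
from h import *
import pickle
np.set_printoptions(precision=4,suppress=True)
st=pickle.load(open("st12.pkl","rb"));W=cam("wrist",st);Rm=R.from_rotvec(st["ee_rot"]).as_matrix()
im=cv2.imread("pics/w12.png");crop(im,280,70,100,175,4,"w12c")
for n,u in [("tip",(325,84)),("coil",(324.5,157)),("hl",(300,229)),("hr",(348,229)),("small h",(466,166)),("small h2",(430,160))]:
    for z in (.024,.028): 
        p=atz(W,u,z);print(n,z,p,Rm.T@(p-st["position"]))
T=cam("top");S=cam("scene")
x,e=tri((W,(324.5,157)),(T,(400+176/6,200+316/6)),(S,(120+420/6,240+207/6)));print(x,e)
x,e=tri((W,(324.5,157)),(S,(120+420/6,240+207/6)));print(x,e)
print(atz(T,(252,272),.0))
E
```

```text
tip 0.024 [ 0.5427 -0.3158  0.024 ] [0.003  0.1256 0.1146]
tip 0.028 [ 0.542  -0.3158  0.028 ] [0.003  0.1216 0.114 ]
coil 0.024 [ 0.4888 -0.3227  0.024 ] [0.0028 0.1256 0.0603]
coil 0.028 [ 0.4889 -0.3227  0.028 ] [0.0028 0.1216 0.0604]
hl 0.024 [ 0.4268 -0.3101  0.024 ] [-0.0179  0.1255  0.0005]
hl 0.028 [ 0.4278 -0.3103  0.028 ] [-0.0177  0.1215  0.0015]
hr 0.024 [ 0.4322 -0.3507  0.024 ] [0.023  0.1255 0.0005]
hr 0.028 [ 0.4331 -0.3502  0.028 ] [0.0227 0.1215 0.0015]
small h 0.024 [ 0.497  -0.4376  0.024 ] [0.1177 0.1257 0.0532]
small h 0.028 [ 0.497  -0.4359  0.028 ] [0.1161 0.1217 0.0534]
small h2 0.024 [ 0.4978 -0.4076  0.024 ] [0.0881 0.1257 0.0579]
small h2 0.028 [ 0.4978 -0.4063  0.028 ] [0.0868 0.1217 0.0581]
[ 0.4877 -0.3224  0.0243] [np.float64(0.0011018487398922134), np.float64(0.0011050212851853051), np.float64(0.0006744004112191122)]
[ 0.4888 -0.3222  0.0256] [np.float64(0.00046273284911883144), np.float64(0.0004627328491188149)]
[0.4295 0.1105 0.    ]
```

View pics/w12c.png

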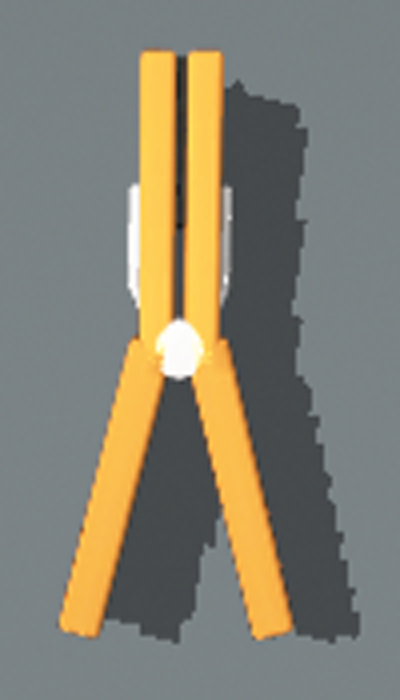

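>>> send_rows([
  [0.75,0.27,4,1.4,0],
  [0.75,0.27,8,1.4,0],
  [0.75,0.27,11,1.4,0],
  [0.75,0.27,13,1.4,0],
  [0.75,0.27,14,1.4,0],
  [0.75,0.27,14.3,1.4,0],
  [0.75,0.27,14.3,1.4,0],
])

```text
clock: 16.48
position: [0.4423, -0.3294, 0.0064]
ee_rot: [-1.269, 1.111, -1.112]
force: [0.0, -0.0, -0.4]
width: 0.745
```

```bash
python3 - <<'E'
from h import *
import pickle
np.set_printoptions(precision=4,suppress=True)
st=arm.observe(); print(st["clock"],st["position"],st["force"],st["width"]*92)
im=imaging.get_image("wrist");cv2.imwrite("pics/w13.png",im)
im=imaging.get_image("scene");crop(im,120,200,140,120,5,"s13")
E
```

```text
16.475 [ 0.4423 -0.3294  0.0064] [ 0.029  -0.0122 -0.4026] 68.54491742615515
```

View pics/w13.png

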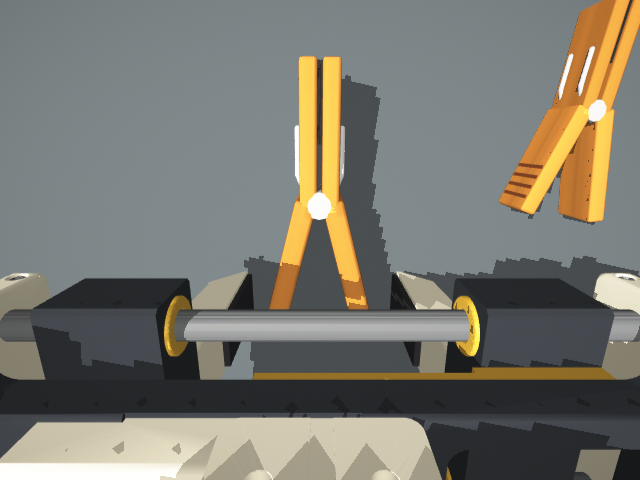

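View pics/s13.png

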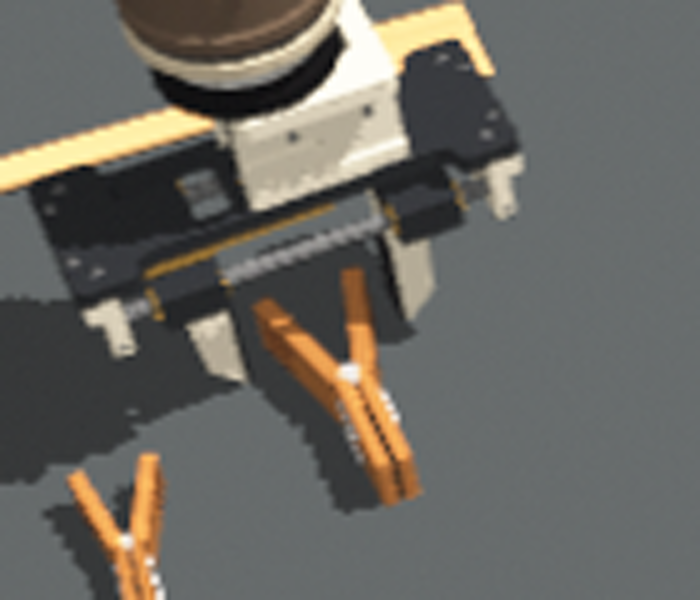

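>>> send_rows([
  [0.5,0,0,0,0],
  [0.35,0,0,0,0],
  [0.2,0,0,0,0],
  [0.1,0,0,0,0],
  [0,0,0,0,0],
  [0,0,0,0,0],
  [0,0,0,0,0],
  [0,0,0,0,0],
  [0,0,0,0,0],
], squeeze=27)

```text
clock: 17.7
position: [0.4419, -0.3291, 0.006]
ee_rot: [-1.269, 1.112, -1.112]
force: [-1.4, 1.2, 5.7]
width: 0.208
```

```bash
python3 - <<'E'
from h import *
import pickle
np.set_printoptions(precision=4,suppress=True)
st=arm.observe(); print(st["clock"],st["position"],st["force"],st["width"]*92)
im=imaging.get_image("wrist");cv2.imwrite("pics/w14.png",im)
im=imaging.get_image("scene");crop(im,120,200,140,120,5,"s14")
E
```

```text
17.7 [ 0.4419 -0.3291  0.006 ] [-1.3995  1.1589  5.6678] 19.166223704607514
```

View pics/w14.png

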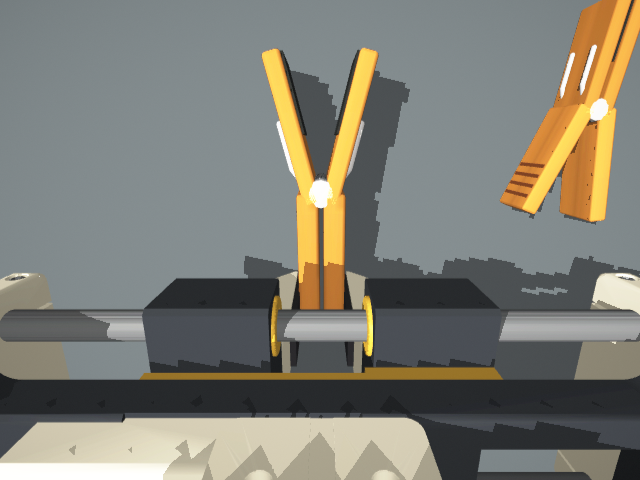

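View pics/s14.png

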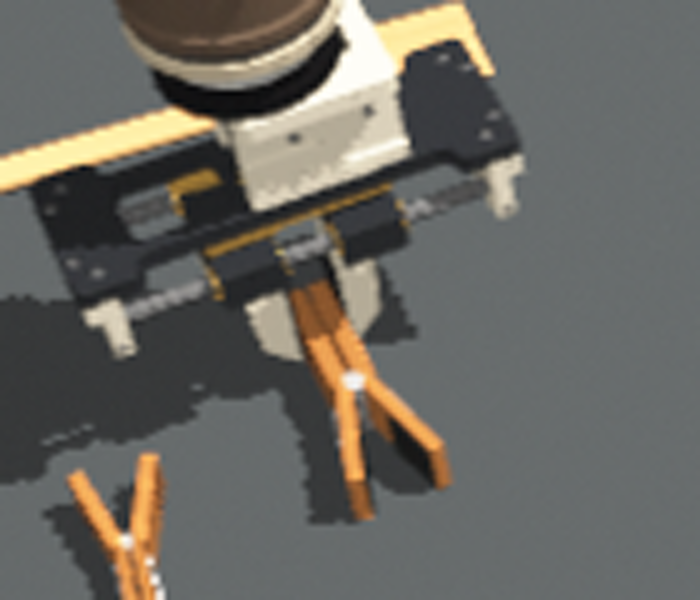

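```bash
python3 - <<'E'
from h import *
import pickle
np.set_printoptions(precision=4,suppress=True)
st=arm.observe();W=cam("wrist",st);Rm=R.from_rotvec(st["ee_rot"]).as_matrix()
print(st["position"],Rm)
for u in [(271,51),(371,50),(321,50.5),(320,192)]:
  for z in (.025,.028): print(u,z,Rm.T@(atz(W,u,z)-st["position"]))
W=cam("wrist",pickle.load(open("st11.pkl","rb")))
im=cv2.imread("pics/w11.png");crop(im,270,125,100,160,4,"w11c")
print(atz(W,(322,137),.124))
E
```

```text
[ 0.442  -0.3291  0.006 ] [[ 0.1313  0.0003  0.9913]
 [-0.9913 -0.0001  0.1313]
 [ 0.0002 -1.      0.0002]]
(271, 51) 0.025 [-0.0183 -0.019   0.1039]
(271, 51) 0.028 [-0.0179 -0.022   0.1032]
(371, 50) 0.025 [ 0.0183 -0.019   0.1043]
(371, 50) 0.028 [ 0.0179 -0.022   0.1036]
(321, 50.5) 0.025 [ 0.     -0.019   0.1041]
(321, 50.5) 0.028 [ 0.     -0.022   0.1034]
(320, 192) 0.025 [-0.0004 -0.019   0.0522]
(320, 192) 0.028 [-0.0004 -0.022   0.0526]
[ 0.664 -0.045  0.124]
```

View pics/w11c.png

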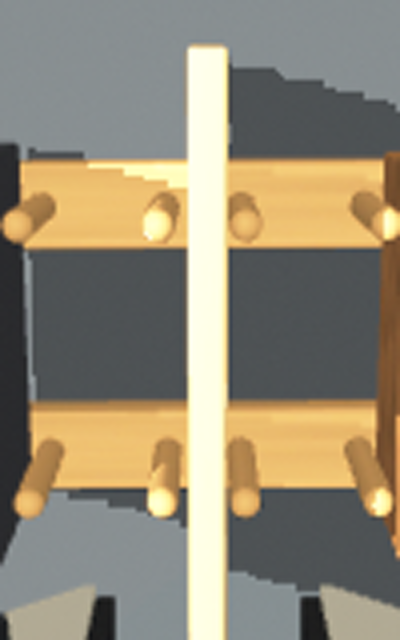

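>>> send_rows([
  [0,0,-0.3,0,0],
  [0,0,-2,0,0],
  [0,0,-5,0,0],
  [0,0,-9,0,0],
  [0,-1,-12,0,0],
  [0,-5,-14,-0.4,0.03],
  [0,-9,-14,-0.8,0.06],
  [0,-13,-14,-1.1,0.09],
  [0,-17,-14,-1.5,0.12],
  [0,-21,-14,-1.8,0.1317],
  [0,-25,-14,-2.1,0.1317],
  [0,-28,-14,-2.4,0.1317],
  [0,-29,-14,-2.4,0.1317],
  [0,-29,-14,-2.4,0.1317],
  [0,-29,-14,-2.4,0.1317],
])

```text
clock: 19.68
position: [0.3804, -0.0458, 0.1459]
ee_rot: [-1.208, 1.21, -1.211]
force: [0.3, -0.5, -0.5]
width: 0.21
```

```bash
python3 - <<'E'
from h import *
import pickle
np.set_printoptions(precision=4,suppress=True)
st=arm.observe(); print(st["clock"],st["position"],st["force"],st["width"]*92,R.from_rotvec(st["ee_rot"]).as_matrix())
pickle.dump(st,open("st15.pkl","wb"))
im=imaging.get_image("wrist");cv2.imwrite("pics/w15.png",im)
im=imaging.get_image("scene");crop(im,240,150,150,150,4,"s15")
E
```

```text
19.675 [ 0.3804 -0.0458  0.1459] [ 0.2652 -0.5012 -0.4958] 19.325941564729785 [[-0.0014  0.0004  1.    ]
 [-1.     -0.0004 -0.0014]
 [ 0.0004 -1.      0.0004]]
```

View pics/w15.png

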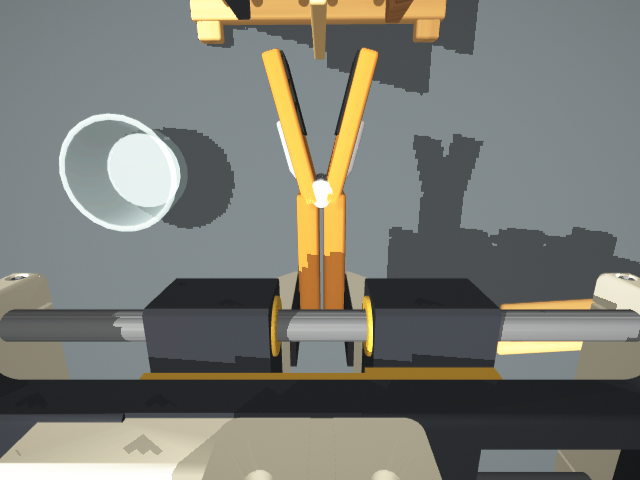

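View pics/s15.png

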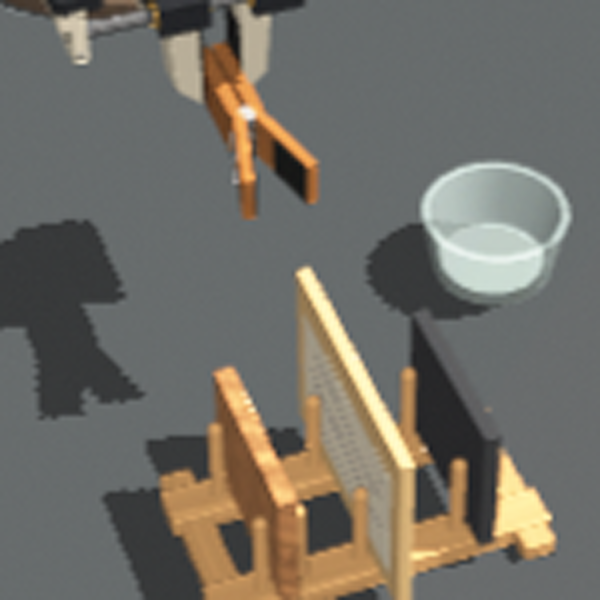

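```bash
python3 - <<'E'
from h import *
import pickle
np.set_printoptions(precision=4,suppress=True)
st=pickle.load(open("st15.pkl","rb"));W=cam("wrist",st)
im=cv2.imread("pics/w15.png");crop(im,270,0,100,75,6,"w15c")
for v in (0,5,10): print(v,atz(W,(318.8,v),.124))
print(atz(W,(319.5,58),.014))
E
```

```text
0 [ 0.5149 -0.045   0.124 ]
5 [ 0.5129 -0.045   0.124 ]
10 [ 0.5108 -0.045   0.124 ]
[ 0.5145 -0.0449  0.014 ]
```

View pics/w15c.png

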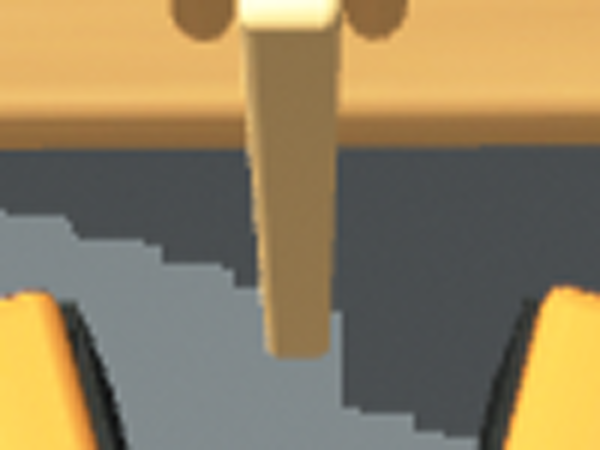

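>>> send_rows([
  [0,-0.1,2,0,0],
  [0,-0.1,4,0,0],
  [0,-0.1,6,0,0],
  [0,-0.1,7.1,0,0],
  [0,-0.1,7.1,0,0],
  [0,-0.1,7.1,1,0],
  [0,-0.1,7.1,2,0],
  [0,-0.1,7.1,2.5,0],
  [0,-0.1,7.1,2.5,0],
])

```text
clock: 20.9
position: [0.4056, -0.0438, 0.0749]
ee_rot: [-1.209, 1.209, -1.209]
force: [-0.4, 0.1, -0.9]
width: 0.209
```

```bash
python3 - <<'E'
from h import *
import pickle
np.set_printoptions(precision=4,suppress=True)
st=arm.observe(); print(st["clock"],st["position"],st["force"],st["width"]*92,R.from_rotvec(st["ee_rot"]).as_matrix())
pickle.dump(st,open("st16.pkl","wb"))
im=imaging.get_image("wrist");crop(im,220,0,200,150,4,"w16")
im=imaging.get_image("scene");crop(im,240,150,150,150,4,"s16")
E
```

```text
20.9 [ 0.4056 -0.0438  0.0749] [-0.3845  0.0767 -0.8934] 19.18548893247287 [[-0.      0.0006  1.    ]
 [-1.      0.     -0.    ]
 [-0.     -1.      0.0006]]
```

View pics/w16.png

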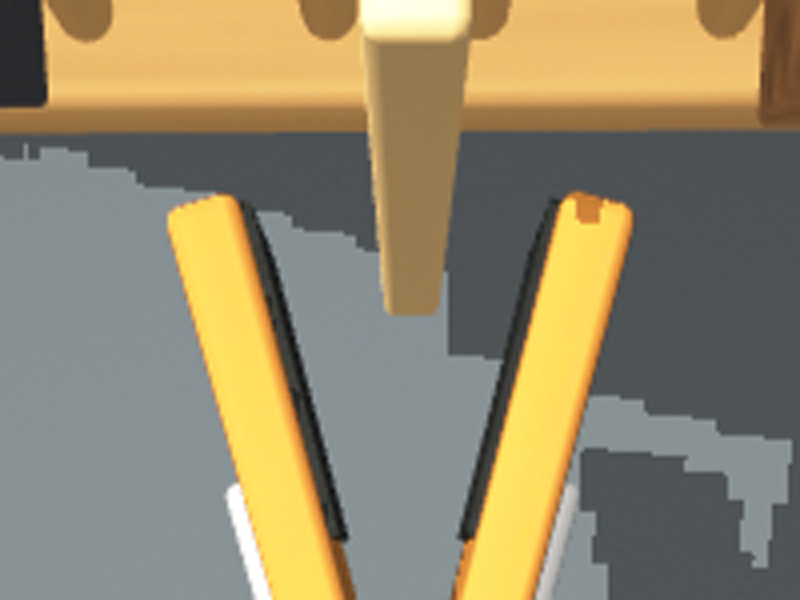

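View pics/s16.png

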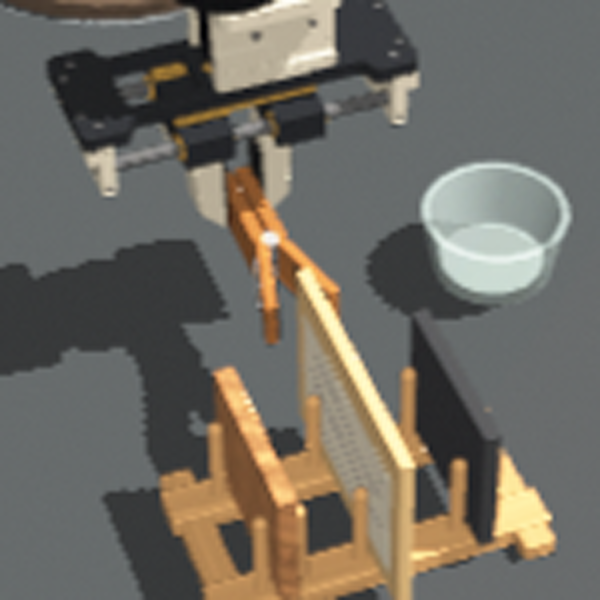

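>>> send_rows([
  [0,0.12,0,0,0],
  [0,0.12,0,0.6,0],
  [0,0.12,0,1.2,0],
  [0,0.12,0,1.7,0],
  [0,0.12,0,2.1,0],
  [0,0.12,0,2.1,0],
  [0,0.12,0,2.1,0],
  [0,0.12,0,2.1,0],
])

```text
clock: 22.0
position: [0.4258, -0.045, 0.0747]
ee_rot: [-1.209, 1.209, -1.209]
force: [-0.5, -0.3, -0.7]
width: 0.206
```

```bash
python3 - <<'E'
from h import *
import pickle
np.set_printoptions(precision=4,suppress=True)
st=arm.observe(); print(st["clock"],st["position"],st["force"],st["width"]*92,R.from_rotvec(st["ee_rot"]).as_matrix())
pickle.dump(st,open("st17.pkl","wb"))
im=imaging.get_image("wrist");crop(im,220,0,200,150,4,"w17")
im=imaging.get_image("scene");crop(im,240,150,150,150,4,"s17")
im=imaging.get_image("top");crop(im,260,170,110,90,6,"t17")
E
```

```text
22.0 [ 0.4258 -0.045   0.0747] [-0.5403 -0.2932 -0.7209] 18.9607575507002 [[-0.0001 -0.0002  1.    ]
 [-1.     -0.0001 -0.0001]
 [ 0.0001 -1.     -0.0002]]
```

View pics/w17.png

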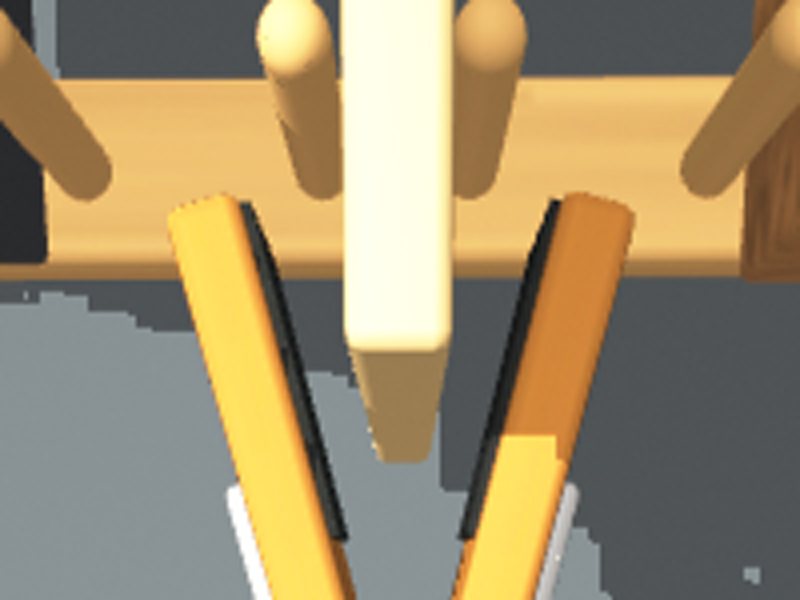

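View pics/s17.png

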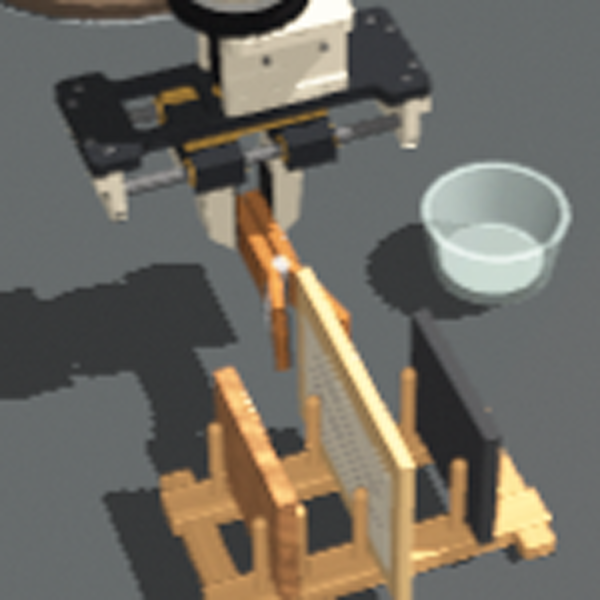

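View pics/t17.png

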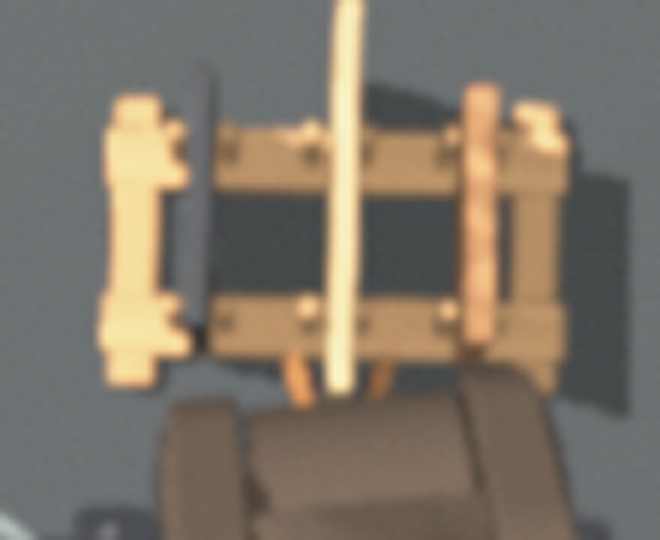

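>>> send_rows([
  [0,0,0,0,0],
  [0,0,0,0,0],
  [0,0,0,0,0],
])

```text
clock: 22.52
position: [0.426, -0.045, 0.0747]
ee_rot: [-1.209, 1.209, -1.209]
force: [0.7, 0.2, -0.7]
width: 0.207
```

```bash
python3 -c "
from cell import arm
s=arm.observe();print(s['clock'],s['position'],s['force'],s['width'],abs(s['dq']).max())
print(arm.sign_off())"
```

```text
22.525 [ 0.42600145 -0.04499014  0.07472226] [ 0.74325322  0.24778182 -0.68559904] 0.20663595333928822 0.002051383298851649
the job is handed in; nothing more can be done
None
```

I handed the job in at about 22.5 s. The recipe board stands released in the middle slot, and the gripper is holding the larger clip fully open around the board's robot-side edge. Sign-off gives no verdict, so what follows is my own measurement.

**Board:** I drew it off the easel along its own axis and let it come upright between the pads. I lowered it until it met the rails; the wrist force rose to about 12 N as it touched down. After release the pictures showed it upright, centred along the slot to 1–2 mm and across it to about 1 mm.

**Clip:** The handles are squeezed home at 27 N, with about 19 mm between the pads and the jaws at full gape. I estimate:
- the board's edge is about 19 mm inside the jaw tips;
- the jaws are centred to about 1 mm and clear of both faces;
- they sit about 69 mm above the board's underside.

The last force reading, about 1 N, was no more than noise, so I saw no sign of contact.

**Disagreements:** The fixed cameras and the wrist camera differed by 1.5–2.5 mm sideways. The fixed cameras also read heights 3–5 mm low. I trusted the wrist camera and the touch-down contact.

In the pictures the slate board and trivet had not shifted, and I saw no sign that the ramekin had. I did not re-measure the pot, sugar bowl, spatula or whisk after the start; the arm never came near the pot, the bowl or the whisk, and it passed above the spatula.

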